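# Hold the sawing board out over the filings tray

### The job

The wooden sawing board lies on the steel block; the rectangular filings tray stands at one end of the block and the round soldering turntable at the other. Slide the board along the block, straight out over the tray, until its leading end is level with the upright pin in the tray, without lifting it off the block or letting it tip, and leave the jar, roll and pliers alone. So far out it would tip by itself, so finish while still holding it: level, flat on the block and square to it.

Things in the scene. Friction and masses are not known exactly. Their poses are not given: they have to be found in the camera images.
- block: Fixed dark steel block, 120 (x) x 200 (y) x 70 mm high, with a flange 120 mm long and 12 mm high standing out 20 mm at both long sides. Origin at the centre of its underside, z up; the board lies on its top (70 mm) and is slid along its y axis, to +y or -y, whichever end the tray stands at. End faces at y = +100 and -100 mm.
- board: Loose pale wooden sawing board, 46 (x) x 260 (y) x 18 mm thick, 0.12 to 0.24 kg, alike at both ends: a saw slot 12 mm wide and 20 mm deep in the middle of each. Origin at the centre of its underside (centre of mass in plan); y along its length. It lies flat on the block, at first up to 0.15 rad out of square with it. Unheld, it tips once its centre is beyond the block's end.
- board_end_a (a point): Middle of the board's end at its own +y, 130 mm from the board's origin, at half its thickness (9 mm above the underside).
- board_end_b (a point): Middle of the board's end at its own -y, 130 mm from the board's origin, at half its thickness.
- tray: Fixed open aluminium filings tray, rectangular, 130 (x) x 200 (y) x 28 mm high, walls 4 mm, standing square to the block beyond one of its two ends (which one differs from start to start). Origin at the centre of its underside, axes parallel to the block's.
- tray_pin (a point): The mark: an upright dark steel pin, 10 mm in diameter with a 16 mm cap, top 105 mm above the bench, inside the tray at the middle of its far long side, 55 mm in +x of the tray's centre. Point on its axis 79 mm above the bench, axes parallel to the block's; 150 to 180 mm beyond the block's end. The board passes on its -x side; level means equal y in the block's frame.
- turntable: Fixed dark steel soldering turntable, a disc 160 mm in diameter on a foot, 22 mm high, with a pale 75 x 50 x 22 mm firebrick on it; stands beyond the other end of the block. Origin at the centre of its underside. Not to be used.
- jar: Bystander: small amber glass jar with steel lid, 56 mm in diameter, 65 mm high, behind the block. Origin at the centre of its underside.
- roll: Bystander: cardboard ring, 56 mm outside, 38 mm inside, 22 mm high, in front of the block. Origin at the centre of its underside.
- pliers: Bystander: small pliers lying flat, 135 mm long along their y, 60 mm wide, 12 mm high, in front of the block. Origin on the bench near their middle.
Things that resemble listed ones, but are neither listed nor needed, are in the scene too. Several things have the shape of the tray; the one meant has the colours described above. Leave any green or red look-alike of the block alone.

How it is judged (in metres and radians):
At the end, for the whole second after the job is handed in: Held by the robot (over 0.5 N) at rest: leading end within 10 mm of the pin along the block and 30 to 80 mm to its -x side; board square to the block within 0.10 rad, level within 0.04 rad, underside within 6 mm of the block's top at its centre; touching neither tray nor turntable (((y of board_end_a in the frame of tray_pin between -0.01 and 0.01 m and x of board_end_a in the frame of tray_pin between -0.08 and -0.03 m and horizontal distance between block and board_end_b below 0.06 m) or (y of board_end_b in the frame of tray_pin between -0.01 and 0.01 m and x of board_end_b in the frame of tray_pin between -0.08 and -0.03 m and horizontal distance between block and board_end_a below 0.06 m)) and angle between the y axis of board and the y axis of block, either way round below 0.1 rad and angle between board's own z axis and vertical below 0.04 rad and z of board in the frame of block between 0.064 and 0.076 m and (contact force between board and the fingers above 0.5 N or contact force between board and the arm above 0.5 N) and contact force between board and tray below 0.1 N and contact force between board and turntable below 0.1 N and linear speed of board below 0.02 m/s); the arm keeps its last pose, push and grip.
It fails at once if the board tips (more than 0.15 rad out of level) (angle between board's own z axis and vertical above 0.15 rad).
It fails at once if the board is lifted off the block (its centre more than 15 mm up) (z of board in the frame of block above 0.085 m).
It fails at once if the jar is moved by more than 20 mm (distance of jar from where it was at the start of the episode above 0.02 m).
It fails at once if the roll is moved by more than 20 mm (distance of roll from where it was at the start of the episode above 0.02 m).
It fails at once if the pliers is moved by more than 20 mm (distance of pliers from where it was at the start of the episode above 0.02 m).
It also fails if it takes over 32 s, if anything falls off the work surface, if the arm or the gripper's body presses on something with over 40 N, if the wrist force passes 120 N, or if a joint passes its speed limit or range.

### The arm

A 6-joint arm with a two-finger parallel gripper is mounted at the origin on the work surface. World frame = base frame: x ahead of the robot, y to its left, z up, the work surface at z = 0. Lengths are in mm, angles in rad, forces in N, time in s.
With the tool pointing down it reaches from about 300 to 775 mm from the base axis. Payload 14.6 kg.
Tool frame: the origin (TCP) lies at the very end of the fingers, on their centre line; the grasp point (between the pads) lies 19 mm behind it; z points along the fingers, y is the direction in which the jaws open and shut (so a half turn about z gives the same grasp; the last joint's range is limited). The gripper opens to 94 mm and grips with 3 to 60 N. Pads are 16 mm wide; open, the fingers measure 119 mm over their backs; the gripper's body (75 mm by 177 mm) begins 78 mm behind the grasp point.
Start: joints at [1.094, 0.3, 1.521, -0, 1.321, -0.067], TCP at [219.131, 504.451, 205.446] pointing down, gripper open.
Joint ranges: [-3.03, 3.03], [-0.79, 2.21], [0.23, 2.52], [-1.04, 4.18], [0, 3.07], [-2.55, 2.55]. Speed limits (rad/s): [2.22, 2.22, 2.57, 3.14, 3.14, 3.14].

### API

Orientations are given as [roll, pitch, yaw] about the fixed x, y, z axes, in that order (R = Rz(yaw) Ry(pitch) Rx(roll)).
In Python, from cell import manip gives the robot as it stands.
- The arm moves only by the shell command python3 -m inch 'ROWS' [FORCE]. ROWS is a JSON object of lists of equal length, an entry for each row: "grip": the opening, from -1 (shut) to 1 (fully open), so that 0 is half open; "travel": the shift along the world's x, y, z in cm, a list of three; "turn": the turn, a rotation vector about the world's x, y, z in degrees, a list of three. A call has 1 to 10 rows; each row is the pose to reach, as a shift and turn from the pose measured when the call began; what a row does not reach only later rows make up. A row lasts 1/8 s, in which the tool goes at most 62.5 mm and 10.7 degrees, less where a joint would pass 70% of its speed; a pose out of reach is approached as far as the arm can. A call with a gripper value outside its range is refused whole. The fingers move at their own pace and stop on an object; FORCE is the grip in N (left out, the last holds). Time passes only in rows, so rows that repeat a pose let the fingers close. It gives the time, the measured TCP pose, the force and the opening at its end, in the units of the state.
- manip.read_state(): the state, without advancing time (a new reading comes with each control period).
- manip.camera(name): name is "scene" or "top"; returns (picture, depth): 480x640x3 uint8, red, green, blue; 480x640 float32, mm along the optical axis (not along the pixel's ray), 0 where there is no reading.
- manip.calibration(name): a dict with "fx", "fy", "cx", "cy" (pixels), "world_from_camera" (4x4, takes a point from camera to world coordinates). Camera axes: x right, y up, looking along -z (the intrinsics and any distortion apply to the point x, -y, -z); pixel columns grow to the right and rows downward; lengths in mm; the calibration is good to about 2 mm. A picture is of the moment at which its call begins. calibration takes no time and is no camera call.
- manip.sign_off(): hands the job in, once; it reports no verdict.
Trained networks look in the newest picture that a camera, given by its name, has taken for a name from the list of things; names that differ only in an ending like _2 or _b are one class to them, and where a whole thing is asked for, a point or a joint stands for the part that bears it (a point fixed in the world has none). Each returns a list of dicts, best first, with "p" (0 to 1); they miss things now and then, are a little off and sometimes report something else, mostly with a low value. They report only what shows in the picture. A call takes as long as a camera call. They do not tell look-alikes from the thing itself.
- manip.look_for(camera, label): "bbox" ([left, top, right, bottom] in pixels, round what is visible of it).
The state is a dict: "clock": time; "joints": joint angles; "qd": joint speeds; "effort": joint torques, N m; "eef_pos": TCP position; "eef_rot": TCP orientation; "wrist_force": force on the tool from outside, world axes, zero at the start; "moment": the same for the moment, N m; "finger_gap": finger opening in mm.
Only numpy, scipy, OpenCV 4.12 (cv2) and the standard library are available. Lean on these libraries where they do the work, as an engineer would, in place of code of your own. Each camera call takes 0.05 s, during which the arm holds its last target.

## Working session

There is one attempt and no reset: what is moved stays moved. The work goes in short steps, Python scripts to look and compute and a shell command to move; the robot and the scene stay as the last step left them, time stands still between calls to the robot, and variables do not carry over. Pictures are saved under pics/ and viewed, and the job is handed in when it is done.

```bash
ls; mkdir -p pics; cat > h.py <<'E'
import numpy as np, cv2
from cell import manip
def proj_inv(cam,u,v,d,cal=None):
    c=cal or manip.calibration(cam)
    u=np.asarray(u,float);v=np.asarray(v,float);d=np.asarray(d,float)
    p=np.stack([(u-c['cx'])/c['fx']*d,-(v-c['cy'])/c['fy']*d,-d,np.ones_like(d)],-1)
    return (p@np.array(c['world_from_camera']).T)[...,:3]
def cloud(cam,d):
    v,u=np.mgrid[0:480,0:640]
    return proj_inv(cam,u,v,d)
E
python3 - <<'E'
from h import *
print(manip.read_state())
for n in ("scene","top"):
    im,d=manip.camera(n); cv2.imwrite(f"pics/{n}0.png",im[...,::-1]); np.savez(f"{n}0.npz",im=im,d=d)
    c=manip.calibration(n); print(n,{k:np.round(np.array(v),3).tolist() for k,v in c.items()})
E
```

```text
pics
{'clock': 0.0, 'joints': array([ 1.09438861e+00,  3.00465826e-01,  1.52161762e+00, -1.45773729e-05,
        1.32071650e+00, -6.65959056e-02]), 'qd': array([-1.80939184e-04, -1.97563611e-03,  7.05117587e-04,  2.30384974e-03,
        1.77673216e-03, -9.05441026e-05]), 'effort': array([-1.82235333e-03, -5.31833982e+01, -3.52713776e+01,  7.07140379e-02,
        2.46026705e-02, -1.17096047e-04]), 'eef_pos': array([219.01419755, 504.20371322, 204.87377747]), 'eef_rot': array([-3.14038711e+00, -6.62524405e-05,  2.73178442e+00]), 'wrist_force': array([ 0.49931102, -0.31567631,  0.02512206]), 'moment': array([-0.02749077,  0.00439425,  0.01557164]), 'finger_gap': 93.76929739249546}
scene {'fx': 444.063, 'fy': 444.063, 'cx': 326.344, 'cy': 240.14, 'world_from_camera': [[-0.67, -0.507, 0.542, 1102.125], [0.743, -0.461, 0.486, 540.001], [0.003, 0.728, 0.685, 783.871], [0.0, 0.0, 0.0, 1.0]]}
top {'fx': 584.282, 'fy': 584.282, 'cx': 316.013, 'cy': 233.528, 'world_from_camera': [[-0.005, 0.981, -0.193, 309.955], [-1.0, -0.006, -0.002, 41.992], [-0.003, 0.193, 0.981, 1212.735], [0.0, 0.0, 0.0, 1.0]]}
```

View pics/top0.png

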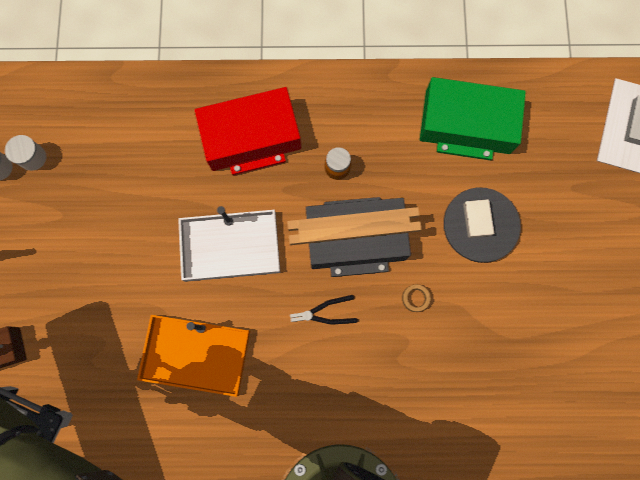

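View pics/scene0.png

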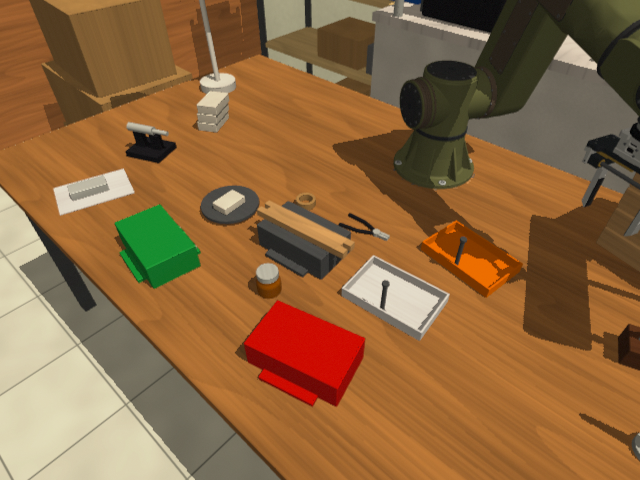

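```bash
python3 - <<'E'
from h import *
for n in ("top","scene"):
  for l in ("board","block","tray","tray_pin","turntable","jar","roll","pliers"):
    print(n,l,[(np.round(x['bbox']).tolist(),round(x['p'],2)) for x in manip.look_for(n,l)])
E
```

```text
top board [([288.0, 208.0, 420.0, 245.0], 0.97)]
top block [([196.0, 85.0, 300.0, 173.0], 0.72), ([306.0, 195.0, 412.0, 278.0], 0.71), ([418.0, 76.0, 523.0, 160.0], 0.57)]
top tray [([140.0, 312.0, 251.0, 397.0], 0.73), ([286.0, 206.0, 419.0, 244.0], 0.68), ([179.0, 204.0, 281.0, 282.0], 0.66)]
top tray_pin [([177.0, 206.0, 279.0, 282.0], 0.92), ([139.0, 316.0, 251.0, 393.0], 0.61)]
top turntable [([443.0, 186.0, 519.0, 264.0], 0.89)]
top jar [([328.0, 150.0, 356.0, 179.0], 0.62)]
top roll [([401.0, 282.0, 431.0, 314.0], 0.82)]
top pliers [([292.0, 295.0, 358.0, 327.0], 0.59)]
scene board [([257.0, 201.0, 355.0, 258.0], 0.61)]
scene block [([258.0, 204.0, 350.0, 280.0], 0.97), ([114.0, 205.0, 202.0, 291.0], 0.68), ([240.0, 301.0, 365.0, 410.0], 0.58)]
scene tray [([419.0, 219.0, 522.0, 300.0], 0.94), ([342.0, 258.0, 449.0, 341.0], 0.81)]
scene tray_pin [([419.0, 220.0, 526.0, 298.0], 0.95), ([297.0, 191.0, 314.0, 209.0], 0.25)]
scene turntable [([202.0, 185.0, 259.0, 224.0], 0.82)]
scene jar [([260.0, 261.0, 284.0, 301.0], 0.8)]
scene roll [([297.0, 192.0, 318.0, 209.0], 0.79)]
scene pliers [([344.0, 215.0, 387.0, 239.0], 0.8), ([256.0, 199.0, 353.0, 259.0], 0.59)]
```

Candidates:
- Tray: aluminium/white at top (230,245), or the orange look-alike at (195,355). I choose the aluminium one.
- Block: dark at (358,235), or red (250,130) and green (475,118). I choose the dark one.
- Board: only the pale one at (355,226).

Next is one crop to check the choice, then the geometry from depth.

```bash
cat > meas.py <<'E'
from h import *
def rect(P):
    (c,s,a)=cv2.minAreaRect(P[:,:2].astype(np.float32)); return c,s,a
def measure(im,d,verbose=True):
    P=cloud("top",d); ok=d>0
    v,u=np.mgrid[0:480,0:640]
    hsv=cv2.cvtColor(im,cv2.COLOR_RGB2HSV)
    out={}
    roi=(u>170)&(u<425)&(v>185)&(v<285)&ok
    out['P']=P
    z=P[...,2]
    b=roi&(z>80)&(z<96)&(hsv[...,1]>60)&(u>100)
    n,l,st,_=cv2.connectedComponentsWithStats(b.astype(np.uint8)); k=1+np.argmax(st[1:,4]); out['board']=l==k
    t=roi&(z>60)&(z<77)&(u>290); n,l,st,_=cv2.connectedComponentsWithStats(t.astype(np.uint8));
    out['blocktop']=t
    out['pin']=(u>170)&(u<285)&roi&(z>98)&(z<112)
    out['wall']=(u<286)&roi&(z>18)&(z<36)
    return out
if __name__=="__main__":
    a=np.load("top0.npz"); im,d=a['im'],a['d']; o=measure(im,d); P=o['P']
    for k in ('board','blocktop','pin','wall'):
        Q=P[o[k]]; print(k,len(Q),np.round(Q.mean(0),1),'z med',np.round(np.median(Q[:,2]),1), [np.round(x,1) for x in rect(Q)])
    vis=im.copy()
    for k,col in zip(('board','blocktop','pin','wall'),((255,0,255),(0,255,255),(255,0,0),(0,0,255))): vis[o[k]]=col
    crop=np.hstack([im[180:300,165:435],vis[180:300,165:435]]); 
    crop=np.vstack([im[180:300,165:435],vis[180:300,165:435]])
    cv2.imwrite("pics/crop0.png",cv2.resize(crop[...,::-1],None,fx=2.4,fy=2.4))
E
python3 meas.py
```

```text
board 2990 [547.1 -30.4  86.9] z med 86.9 [array([547.7, -30.7]), array([ 47.6, 260. ]), np.float64(5.9)]
blocktop 3560 [531.2 -39.3  68.9] z med 68.9 [array([540.1, -31.7]), array([121.4, 255.9]), np.float64(5.0)]
pin 53 [576.1 229.9 103.7] z med 104.1 [array([576.5, 230.9]), array([15.3, 13.9]), np.float64(45.1)]
wall 803 [521.9 229.8  25.8] z med 26.1 [array([522.1, 225.5]), array([131.9, 200.7]), np.float64(5.0)]
```

View pics/crop0.png

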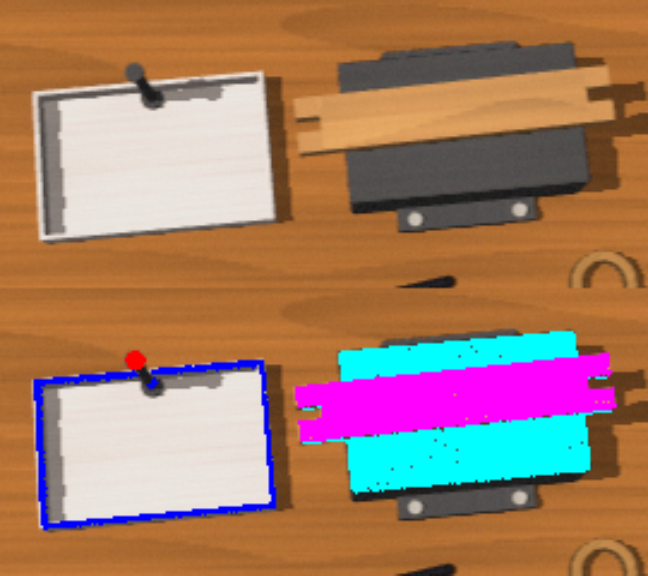

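The crop shows the aluminium tray with its dark pin cap at full-frame (222,210). The board lies on the dark block, slots at both ends, and the tray is at the block's left end (+y). The sizes match: board 48x260, tray 132x201, pin top 104, block top 69. Next I'll refine this in the block frame.

```bash
cat > geo.py <<'E'
from meas import *
def yawfit(mask):
    pass
def frame(yaw): 
    c,s=np.cos(yaw),np.sin(yaw); return np.array([[c,s],[-s,c]])  # world->block xy
def boardpose(Q):
    (c,s,a)=rect(Q)
    # long edges: median angle via PCA
    m=Q[:,:2].mean(0); w,V=np.linalg.eigh(np.cov((Q[:,:2]-m).T)); y=V[:,1]*np.sign(V[1,1]); return m,np.arctan2(-y[0],y[1])
if __name__=="__main__":
    a=np.load("top0.npz"); o=measure(a['im'],a['d']); P=o['P']
    W=P[o['wall']]; cw,sw,aw=rect(W); yaw=np.radians(aw if aw<45 else aw-90)
    R=frame(yaw)
    B=P[o['blocktop']][:,:2]@R.T
    m,by=boardpose(P[o['board']])
    print('yaw tray',np.degrees(yaw),'board',np.degrees(by))
    bm=R@m; 
    sel=np.abs(B[:,0]-bm[0])>32
    B=B[sel]
    lo,hi=np.percentile(B,0.3,0),np.percentile(B,99.7,0); print('block ext',lo,hi,hi-lo)
    c=(lo+hi)/2; print('block c world',R.T@c)
    # edge yaw: per column extents at the top (large x) side
    for nm,idx in (('+x edge',1),('-x edge',-1)):
        yb=np.arange(c[1]-90,c[1]+90,5); e=[]
        for y0 in yb:
            s=B[(B[:,1]>y0)&(B[:,1]<y0+5)][:,0]; e.append(s.max() if idx>0 else s.min())
        print(nm,'slope deg',np.degrees(np.polyfit(yb,e,1)[0]))
    pin=R@rect(P[o['pin']])[0]; print('pin in block',pin-c,'tray c',R@np.array(cw)-c)
    bc=np.array(rect(P[o['board']])[0]); rb=R@bc-c; print('board c in block',rb, 'ends y',rb[1]+130,rb[1]-130)
    print('board c world',bc)
    print('needed shift y',pin[1]-c[1]-(rb[1]+130))
    print('board end x rel pin', rb[0]-130*np.sin(by-yaw)-(pin-c)[0], 'squared', rb[0]-(pin-c)[0])
E
python3 geo.py
```

```text
yaw tray 5.038917541503906 board 5.8904548821608
block ext [ 474.85655922 -185.25196797] [595.01429431  12.84211759] [120.15773509 198.09408556]
block c world [540.43962857 -38.88711618]
+x edge slope deg 0.14110790657355768
-x edge slope deg 0.02627592721642442
pin in block [ 59.64250532 265.56011504] tray c [  4.95239798 264.9536337 ]
board c in block [7.92570553 7.50690581] ends y 137.50690580611933 -122.49309419388068
board c world [547.675354   -30.71308899]
needed shift y 128.05320923268908
board end x rel pin -53.64880560190729 squared -51.716799789495326
```

Geometry is consistent. The pin is 166 mm beyond the block's end, so the board has to slide +128 mm along block y. Its end will pass about 52 mm to the pin's -x side. I'll grip across the board 40 mm from its trailing end, at world (557,-120), with the jaws along block x.

```bash
python3 -m inch '{"grip":[1,1,1,1,1,1,1,1,1,1],"travel":[[3,-6,0],[6,-12,0],[9,-17,0],[12,-22,0],[15,-28,0],[18,-33,0],[21,-39,0],[24,-44,0],[27,-50,0],[30,-55,0]],"turn":[[0,0,-7],[0,0,-14],[0,0,-21],[0,0,-28],[0,0,-35],[0,0,-42],[0,0,-49],[0,0,-56],[0,0,-61],[0,0,-61]]}' 25
```

```text
clock: 2.15
eef_pos: [518.8, -46.0, 205.7]
eef_rot: [3.141, 0.0, 1.666]
wrist_force: [0.7, 0.8, 0.5]
finger_gap: 93.8
```

```bash
python3 -m inch '{"grip":[1,1,1,1,1],"travel":[[2,-3.7,-2],[3.8,-7.4,-5],[3.8,-7.4,-8],[3.8,-7.4,-9],[3.8,-7.4,-9]],"turn":[[0,0,0],[0,0,0],[0,0,0],[0,0,0],[0,0,0]]}' 25; python3 - <<'E'
from h import *
for n in ("top","scene"):
    im,d=manip.camera(n); cv2.imwrite(f"pics/{n}1.png",im[...,::-1]); np.savez(f"{n}1.npz",im=im,d=d)
a=cv2.imread("pics/top1.png")[160:310,260:460]; b=cv2.imread("pics/scene1.png")[130:310,200:400]
cv2.imwrite("pics/c1.png",np.hstack([cv2.resize(a,(400,300)),cv2.resize(b,(333,300))]))
E
```

```text
clock: 2.78
eef_pos: [556.8, -119.7, 116.0]
eef_rot: [3.141, -0.0, 1.666]
wrist_force: [-1.4, 1.2, 0.8]
finger_gap: 94.2
```

View pics/c1.png

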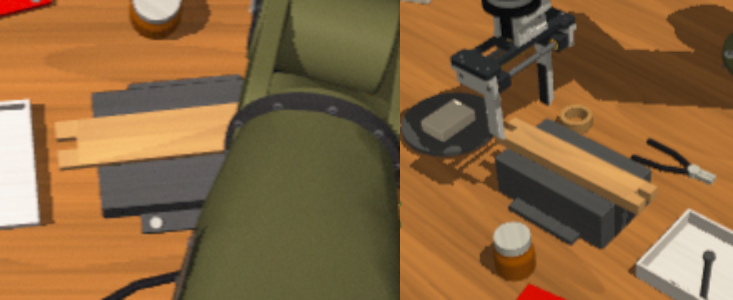

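The fingers straddle the board near its trailing end (crop right half, about (520,110)), and the jaws are square to it. Now descend to z≈74 and close.

```bash
python3 -m inch '{"grip":[1,1,1,1,1],"travel":[[0,0,-2],[0,0,-3.5],[0,0,-4.2],[0,0,-4.2],[0,0,-4.2]],"turn":[[0,0,0],[0,0,0],[0,0,0],[0,0,0],[0,0,0]]}' 20
```

```text
clock: 3.5
eef_pos: [557.7, -119.8, 75.7]
eef_rot: [3.138, 0.001, 1.666]
wrist_force: [-0.0, -0.6, 0.5]
finger_gap: 94.5
```

```bash
python3 -m inch '{"grip":[1,0.3,0,-0.3,-0.3,-0.3,-0.3,-0.3],"travel":[[0,0,-0.2],[0,0,-0.2],[0,0,-0.2],[0,0,-0.2],[0,0,-0.2],[0,0,-0.2],[0,0,-0.2],[0,0,-0.2]],"turn":[[0,0,0],[0,0,0],[0,0,0],[0,0,0],[0,0,0],[0,0,0],[0,0,0],[0,0,0]]}' 20
```

```text
clock: 4.5
eef_pos: [557.7, -119.9, 73.7]
eef_rot: [3.139, 0.001, 1.666]
wrist_force: [-0.5, 0.0, 0.7]
finger_gap: 45.4
```

The gap is 45.4 mm, so the board is held. Now slide along block +y (-0.089, 0.996), 60 mm first.

```bash
python3 -m inch '{"grip":[-0.3,-0.3,-0.3,-0.3,-0.3,-0.3,-0.3,-0.3],"travel":[[-0.05,0.6,0],[-0.15,1.6,0],[-0.25,2.7,0],[-0.35,3.8,0],[-0.45,4.9,0],[-0.52,5.8,0],[-0.54,6,0],[-0.54,6,0]],"turn":[[0,0,0],[0,0,-0.1],[0,0,-0.2],[0,0,-0.3],[0,0,-0.4],[0,0,-0.4],[0,0,-0.4],[0,0,-0.4]]}' 25; python3 - <<'E'
from geo import *
for n in ("top","scene"):
    im,d=manip.camera(n); cv2.imwrite(f"pics/{n}2.png",im[...,::-1]); np.savez(f"{n}2.npz",im=im,d=d)
a=cv2.imread("pics/top2.png")[160:310,170:440]; b=cv2.imread("pics/scene2.png")[130:330,200:460]
cv2.imwrite("pics/c2.png",np.hstack([cv2.resize(a,(400,222)),cv2.resize(b,(289,222))]))
E
```

```text
clock: 5.5
eef_pos: [552.2, -59.7, 73.7]
eef_rot: [3.139, 0.001, 1.659]
wrist_force: [-0.4, 0.6, 1.1]
finger_gap: 46.0
```

View pics/c2.png

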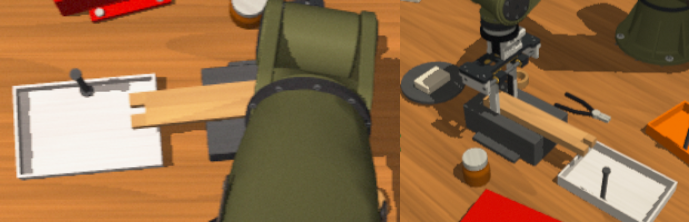

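The board is now about 60 mm out over the tray, level, with its tip at crop (137,110). Measuring the tip against the pin.

```bash
cat > tip.py <<'E'
from geo import *
import sys
def tip(im,d):
    v,u=np.mgrid[0:480,0:640]; hsv=cv2.cvtColor(im,cv2.COLOR_RGB2HSV)
    P=cloud("top",d); z=P[...,2]
    b=(u>175)&(u<360)&(v>190)&(v<260)&(z>76)&(z<98)&(hsv[...,1]>60)&(hsv[...,0]<30)
    n,l,st,_=cv2.connectedComponentsWithStats(b.astype(np.uint8)); k=1+np.argmax(st[1:,4]); m=l==k
    yaw=np.radians(5.05); R=frame(yaw); Q=P[m]; B=Q[:,:2]@R.T
    c=R@np.array([540.4,-38.9]); pin=np.array([59.6,265.6])
    B=B-c; ym=np.percentile(B[:,1],99.7)
    # centre line and yaw of the visible part
    ys=np.arange(B[:,1].min()+25,ym-30,5); e1=[];e2=[]
    for y in ys:
        s=B[(B[:,1]>=y)&(B[:,1]<y+5),0]; e1.append(s.max()); e2.append(s.min())
    e1,e2=np.array(e1),np.array(e2); good=np.abs(e1-e2-46)<6
    p=np.polyfit(ys[good],(e1+e2)[good]/2,1)
    xt=np.polyval(p,ym)
    pl=np.linalg.lstsq(np.c_[B,np.ones(len(B))],Q[:,2],rcond=None)[0]
    print('n',len(B),'tip y',ym,'remaining',pin[1]-ym,'yaw err rad',-p[0],'tip x rel pin',xt-pin[0],'width',np.median(e1-e2))
    print('z at med',np.median(Q[:,2]),'pitch slope (dz/dy)',pl[1],'dz/dx',pl[0])
a=np.load(sys.argv[1]); tip(a['im'],a['d'])
E
python3 tip.py top0.npz; python3 tip.py top2.npz
```

```text
n 1655 tip y 137.13898267058573 remaining 128.4610173294143 yaw err rad 0.017322233958694776 tip x rel pin -54.15934635473562 width 45.61873108241207
z at med 86.8372173111793 pitch slope (dz/dy) -0.0008396880983445598 dz/dx 0.019936808001802645
n 1899 tip y 197.11475259234487 remaining 68.48524740765515 yaw err rad 0.012010191703664174 tip x rel pin -52.32100574053903 width 45.87381670762659
z at med 86.83241324925461 pitch slope (dz/dy) -0.002347630418860991 dz/dx 0.020460546220015117
```

```bash
python3 -m inch '{"grip":[-0.3,-0.3,-0.3,-0.3,-0.3,-0.3,-0.3,-0.3,-0.3,-0.3],"travel":[[-0.05,0.6,0],[-0.14,1.6,0],[-0.23,2.6,0],[-0.32,3.6,0],[-0.41,4.6,0],[-0.5,5.6,0],[-0.58,6.5,0],[-0.61,6.8,0],[-0.61,6.8,0],[-0.61,6.8,0]],"turn":[[0,0,0],[0,0,-0.1],[0,0,-0.2],[0,0,-0.3],[0,0,-0.4],[0,0,-0.4],[0,0,-0.4],[0,0,-0.4],[0,0,-0.4],[0,0,-0.4]]}' 35; python3 - <<'E'
from geo import *
for n in ("top","scene"):
    im,d=manip.camera(n); cv2.imwrite(f"pics/{n}3.png",im[...,::-1]); np.savez(f"{n}3.npz",im=im,d=d)
a=cv2.imread("pics/top3.png")[160:310,170:440]; b=cv2.imread("pics/scene3.png")[150:350,240:460]
cv2.imwrite("pics/c3.png",np.hstack([cv2.resize(a,(432,240)),cv2.resize(b,(264,240))]))
E
python3 tip.py top3.npz
```

```text
clock: 6.85
eef_pos: [546.2, 8.0, 73.7]
eef_rot: [3.139, 0.001, 1.652]
wrist_force: [-0.1, 1.7, 0.4]
finger_gap: 45.5
n 1762 tip y 265.97382840994453 remaining -0.37382840994450817 yaw err rad 0.005720144417556715 tip x rel pin -50.89453477833035 width 45.83009232154063
z at med 86.82983556154852 pitch slope (dz/dy) -0.002110219583001449 dz/dx 0.027851090808999068
```

View pics/c3.png

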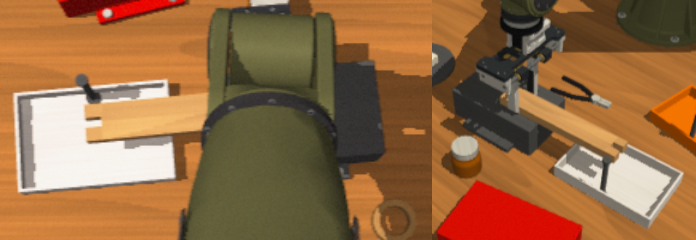

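```bash
python3 - <<'E'
from h import *
s=manip.read_state(); print(s['clock'],s['eef_pos'],abs(s['qd']).max(),s['finger_gap'],s['wrist_force'])
print(manip.sign_off())
E
```

```text
6.95 [546.15683013   7.95205355  73.69613186] 0.00205588756374202 45.44629856450689 [0.46168555 1.48018695 1.25470604]
the job is handed in; nothing more can be done
None
```

The board is out over the aluminium tray with its leading end level with the pin. I handed the job in at 6.95 s with the gripper still holding it. No verdict is reported, so these are my own checks.

I gripped the board across its width, about 40 mm from its trailing end. I then slid it 128 mm along the block in two moves, squaring it slightly on the way. The gripper stayed about 74 mm above the bench throughout, so the board stayed on the block.

Last checks, from the top camera just before handing in:

| Check | Measured | Limit |
|---|---|---|
| Leading end past the pin, along the block | 0.4 mm | 10 mm |
| Leading end to the pin's -x side | 51 mm | 30 to 80 mm |
| Out of square | 0.006 rad | 0.10 rad |
| Tilt along the board | -0.002 rad | 0.04 rad |
| Tilt across the board | 0.028 rad | 0.04 rad |

- **Height and grip:** the board's top surface was at 86.8 mm, the same as when it lay flat at the start. The gripper was set to 35 N with the fingers 45.4 mm apart on the 46 mm board. The arm was at rest.
- **One disagreement:** the tilt across the board read 0.020 rad even before I touched it. I take that as camera bias, so the real change is about 0.008 rad.
- **Not measured:** I did not measure the jar, roll or pliers again. The last pictures show them looking undisturbed.

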